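# Lid the sugar pots and tray them for shipping

### The arm

A 6-joint arm with a two-finger parallel gripper is mounted at the origin on the work surface. World frame = base frame: x ahead of the robot, y to its left, z up, the work surface at z = 0. Lengths are in m, angles in degrees, forces in N, time in s.
With the tool pointing down it reaches from about 0.35 to 0.875 m from the base axis. Payload 4.2 kg.
Tool frame: the origin (TCP) lies on the centre line of the jaws, within the pads' length; the fingertips stand r.tip_extent ahead of it and the grasp point (between the pads) lies 11 mm behind it (r.tip_extent is the distance from the TCP to the fingertips, in m); z points along the fingers, y is the line along which they close (so a half turn about z gives the same grasp; the last joint's range is limited). The gripper opens to 87 mm and grips with 3 to 60 N. Pads are 19 mm wide; open, the fingers measure 117 mm over their backs; the gripper's body (75 mm by 190 mm) begins 51 mm behind the grasp point.
Start: joints at [-56.287, 22.042, 0.453, 0, -68.411, -14.817], TCP at [0.202, -0.591, 0.231] pointing down, gripper open.
Joint ranges: [-179.83, 179.83], [-69.29, 118.12], [-61.27, 80.66], [-181.25, 117.63], [-171.15, -9.14], [-177.46, 177.46]. Speed limits (degrees/s): [159.86, 159.86, 180, 180, 180, 180].

### API

Orientations are given as a 3x3 rotation matrix whose columns are the frame's x, y, z axes.
In Python, from station import r gives the robot as it stands.
- The arm moves only by the shell command python3 -m jog 'ROWS'. ROWS is text: rows parted by semicolons, each of 5 numbers parted by spaces: the opening, from 0 (shut) to 1 (fully open), then the shift along the world's x, y, z in mm, then the turn about the world's z in degrees. In form: hand dx dy dz roll; .... A call has 1 to 5 rows; each row shifts and turns the commanded pose from where the row before left it; what a row does not reach is not made up. A row lasts 1/8 s, in which the tool goes at most 62.5 mm and 10.7 degrees, less where a joint would pass 70% of its speed; a pose out of reach is approached as far as the arm can. A call is refused whole if a number of a shift passes 62.5 or a number of a turn 10.7, either way. A call with a gripper value outside its range is refused whole. The fingers move at their own pace and stop on an object; the grip force is fixed at half the most. Time passes only in rows, so rows that do not move let the fingers close. It gives the time, the measured TCP pose, the force, the opening and the grip force at its end, in the units of the state.
- r.sense(): the state, without advancing time (a new reading comes with each control period).
- r.capture(name): name is "scene" or "top" or "wrist"; returns a dict with "pixels" (400x640x3 uint8, red, green, blue), "fovy" (degrees; the focal length in pixels is half the picture's height over the tangent of half this angle, whatever the lens; pixels are square), "cx", "cy" (the principal point, pixels), "origin" and "orientation" of the camera in the world; the wrist camera has in their place "T_tool_cam" (4x4, takes a point from camera to tool coordinates, whose origin is the TCP and whose axes are the flange's). Camera axes: x right, y down, z forward; pixel columns grow to the right and rows downward; lengths in m; the calibration is good to about 2 mm. A picture is of the moment at which its call begins: read the wrist's pose just before it. There is no depth.
- r.finish_job(): hands the job in; it is judged then, once.
The state is a dict: "time_s": time; "joints": joint angles; "joint_velocities": joint speeds; "effort": joint torques, N m; "tcp_pos": TCP position; "ee_rot": TCP orientation; "wrist_force": force on the tool from outside, world axes, zero at the start; "moment": the same for the moment, N m; "gripper_width": opening from 0.0 (shut) to 1.0 (fully open); "gripper_force": force on a finger pad.
Only numpy, scipy, OpenCV 4.12 (cv2) and the standard library are available. Lean on these libraries where they do the work, as an engineer would, in place of code of your own. Each camera call takes 0.05 s, during which the arm holds its last target. There are 200 camera calls.

### The job

Pull the lid drawer all the way out to its stop, and give every sugar pot on the packing table the lid whose knob matches the colour of its band. All the pots must end up standing upright in the cardboard tray with their lids properly seated; lids that have no pot stay in the drawer, which you push fully shut at the end. Leave the saucers, gift boxes, cup, tape and stapler where they are.

Things in the scene. Friction and masses are not known exactly. Their poses are not given: they have to be found in the camera images.
- cabinet_front (a point): Middle of the top front edge of a low grey steel cabinet, fixed on the table, 260 wide (y), 90 high, 235 deep behind this point; x points from the front to the back of the cabinet, z up; its drawer front is towards the robot.
- drawer (a joint): The cabinet's only drawer (blue front): metres pulled out along the cabinet's -x; 0 = shut, 0.172 = at its stop. It takes a few newtons. It may start up to 15 mm ajar.
- drawer_handle (a point): Middle of the drawer's steel bar handle: a round bar 11 mm thick, 120 mm long along the cabinet's y, its axis 35 mm in front of the drawer front and 58 mm above the table (32 mm below the cabinet's top); posts at its ends (51 mm either side of the middle), otherwise free behind. Axes as the cabinet's. Moves with the drawer.
- drawer_floor (a point): Drawer's inner floor at the middle of its front end, 21 mm above the table; moves with the drawer, axes as the cabinet's. Inside: 207 mm back from here (x), 110 either side (y); side and back walls 35 mm high, front panel 57 mm above the floor. Dividers along x, 12 mm high, make four lanes 55 wide, one lid in each. At the stop the front 165 mm is clear of the cabinet's top.
- tray: Flat brown cardboard shipping tray, fixed, 220 (x) x 210 (y) x 20 high outside, walls and floor 5 mm; origin at the centre of its underside. It has room for four pots, two by two, 100 mm apart.
- pot_red: White porcelain sugar pot with a red band round its top and rim, open at the top: 50 mm diameter, 55 high, mouth 42 mm wide, 160 g or so; origin at the centre of its underside, z up. May be absent.
- lid_red: Porcelain lid of the red-banded pot, with a red knob: white disc 49 mm across, 6 thick; below it a plug 34 mm across, 6 long, that drops into the pot's mouth; above it the knob, 18 mm across, 24 tall. 36 mm tall in all, 40 g; origin at the centre of the plug's underside, z up along the knob. Seated, the lid's origin is 49 mm above the pot's.
- pot_blue: White porcelain sugar pot with a blue band round its top and rim, open at the top: 50 mm diameter, 55 high, mouth 42 mm wide, 160 g or so; origin at the centre of its underside, z up. May be absent.
- lid_blue: Porcelain lid of the blue-banded pot, with a blue knob: white disc 49 mm across, 6 thick; below it a plug 34 mm across, 6 long, that drops into the pot's mouth; above it the knob, 18 mm across, 24 tall. 36 mm tall in all, 40 g; origin at the centre of the plug's underside, z up along the knob. Seated, the lid's origin is 49 mm above the pot's.
- pot_green: White porcelain sugar pot with a green band round its top and rim, open at the top: 50 mm diameter, 55 high, mouth 42 mm wide, 160 g or so; origin at the centre of its underside, z up. May be absent.
- lid_green: Porcelain lid of the green-banded pot, with a green knob: white disc 49 mm across, 6 thick; below it a plug 34 mm across, 6 long, that drops into the pot's mouth; above it the knob, 18 mm across, 24 tall. 36 mm tall in all, 40 g; origin at the centre of the plug's underside, z up along the knob. Seated, the lid's origin is 49 mm above the pot's.
- pot_yellow: White porcelain sugar pot with a yellow band round its top and rim, open at the top: 50 mm diameter, 55 high, mouth 42 mm wide, 160 g or so; origin at the centre of its underside, z up. May be absent.
- lid_yellow: Porcelain lid of the yellow-banded pot, with a yellow knob: white disc 49 mm across, 6 thick; below it a plug 34 mm across, 6 long, that drops into the pot's mouth; above it the knob, 18 mm across, 24 tall. 36 mm tall in all, 40 g; origin at the centre of the plug's underside, z up along the knob. Seated, the lid's origin is 49 mm above the pot's.
- saucers_a: Stack of eight white saucers, 120 across, 58 high; not to be disturbed. Origin under its centre, as for the bystanders below.
- saucers_b: Stack of five white saucers, 120 across, 37 high; not to be disturbed.
- gift_a: White gift box with a brown picture on top, 100 x 100 x 60; not to be disturbed.
- gift_b: Gold gift box with a brown picture on top, 100 x 100 x 60; not to be disturbed.
- tape: Roll of brown packing tape lying flat, 80 across, 45 high; not to be disturbed.
- stapler: Red and black stapler, 130 long (x), 34 wide, 47 high; not to be disturbed.
- cup: White coffee cup with a handle, 72 across, 58 high; not to be disturbed.

How it is judged:
By the outcome, as a careful person would: the job done as asked, in the order asked, and still so for the second after the job is handed in, with the robot touching nothing.
Of pot_red, pot_blue, pot_green, pot_yellow only 2 to 4 are there at a start; the rules pass over those that are not, and their reading is None.
At some moment in a run one of pot_red, pot_blue, pot_green, pot_yellow may be knocked a few centimetres aside while the robot is not near it.
It also fails if it takes over 210 s, if anything falls off the work surface, if the arm or the gripper's body presses on something with over 40 N, if the wrist force passes 120 N, or if a joint passes its speed limit or range.

## Working session

There is one attempt and no reset: what is moved stays moved. The work goes in short steps, Python scripts to look and compute and a shell command to move; the robot and the scene stay as the last step left them, time stands still between calls to the robot, and variables do not carry over. Pictures are saved under pics/ and viewed, at most 16 in all, crops included, and the job is handed in when it is done.

```bash
ls; mkdir -p pics; python3 - <<'E'
from station import r
import cv2
print(r.tip_extent, r.sense())
for n in("scene","top"):
    c=r.capture(n); cv2.imwrite(f"pics/{n}0.png",c["pixels"][:,:,::-1])
    print(n,{k:v for k,v in c.items() if k!="pixels"})
E
```

```text
pics
0.008 {'time_s': 0.0, 'joints': array([-5.62853920e+01,  2.20905186e+01,  3.79913794e-01, -3.08196716e-02,
       -6.84114882e+01, -1.48160672e+01]), 'joint_velocities': array([ 0.08398361,  0.01332319, -0.04632876, -0.00802604, -0.04442259,
        0.0277891 ]), 'effort': array([ 8.95947742e-04, -3.90662384e+01,  1.87404191e+01,  4.21966463e+00,
        1.10529285e-02, -1.94729332e-04]), 'tcp_pos': array([ 0.20226259, -0.59074213,  0.22945832]), 'ee_rot': array([[-9.46157842e-01, -3.23704726e-01, -7.66707064e-04],
       [-3.23705628e-01,  9.46155623e-01,  2.05011099e-03],
       [ 6.17935846e-05,  2.18791598e-03, -9.99997605e-01]]), 'wrist_force': array([ 0.43755033,  0.06661412, -0.18986443]), 'moment': array([-0.02537368, -0.01897542, -0.05166031]), 'gripper_force': 0.0, 'gripper_width': 1.0006690096916857}
scene {'fovy': 49.71096401123073, 'cx': 315.0589404613534, 'cy': 203.29697121234238, 'origin': array([ 1.23894736, -0.1914714 ,  1.15135314]), 'orientation': array([[ 0.37225693,  0.77016871, -0.51794299],
       [ 0.92812882, -0.30967875,  0.20658162],
       [-0.00129324, -0.55761926, -0.83009583]])}
top {'fovy': 45.92390933324531, 'cx': 325.97397031547325, 'cy': 197.64858654275406, 'origin': array([0.4445656 , 0.09545042, 1.4902158 ]), 'orientation': array([[ 0.01138659, -0.99508838,  0.09833341],
       [-0.99983441, -0.01272626, -0.0130072 ],
       [ 0.01419473, -0.09816902, -0.99506852]])}
```

View pics/top0.png

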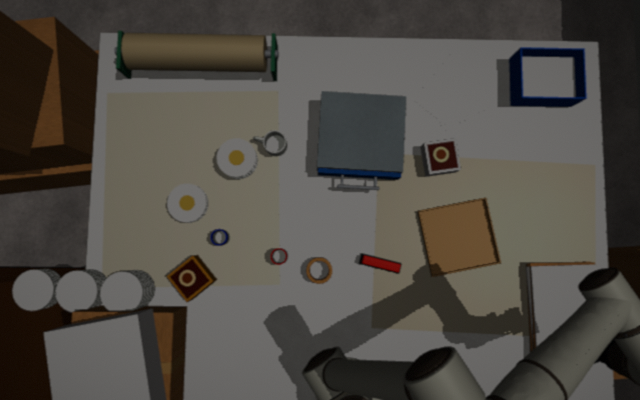

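View pics/scene0.png

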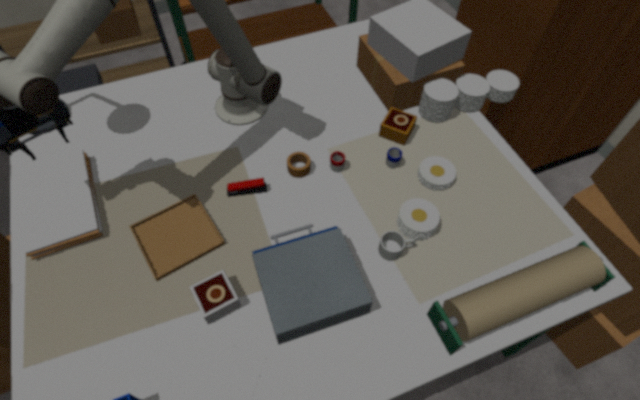

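The top view shows a blue pot (219,237), a red pot (277,256), tape (318,269), stapler (380,264), tray (457,236), cabinet (362,135) with handle (355,183), gifts (440,156) and (190,278), and the cup at (273,143). The scene view confirms that only two pots are present. Next I'll zoom in on the cabinet and tray.

```bash
cat > h.py <<'E'
import numpy as np, cv2
from station import r
def cap(n,save=None):
    s=r.sense(); c=r.capture(n)
    if n=="wrist":
        T=np.eye(4); T[:3,:3]=s["ee_rot"]; T[:3,3]=s["tcp_pos"]; T=T@c["T_tool_cam"]
        c["origin"],c["orientation"]=T[:3,3],T[:3,:3]
    c["f"]=200/np.tan(np.radians(c["fovy"]/2))
    if save: cv2.imwrite(f"pics/{save}.png",c["pixels"][:,:,::-1])
    return c
def at(c,u,v,z):
    d=c["orientation"]@np.array([(u-c["cx"])/c["f"],(v-c["cy"])/c["f"],1])
    o=c["origin"]; return (o+d*(z-o[2])/d[2])[:2]
def px(c,p):
    q=c["orientation"].T@(np.asarray(p)-c["origin"]); return q[:2]/q[2]*c["f"]+[c["cx"],c["cy"]]
def blobs(c,col,amin=15):
    h=cv2.cvtColor(c["pixels"],cv2.COLOR_RGB2HSV); H,S,V=cv2.split(h)
    lo,hi={"red":(172,8),"blue":(105,130),"green":(45,85),"yellow":(20,35)}[col]
    m=((H>=lo)&(H<=hi) if lo<hi else (H>=lo)|(H<=hi))&(S>120)&(V>40)
    n,_,st,ce=cv2.connectedComponentsWithStats(m.astype(np.uint8))
    return [(st[i].tolist(),ce[i].round(1).tolist()) for i in range(1,n) if st[i][4]>=amin]
E
python3 - <<'E'
from h import *
c=cap("top")
np.set_printoptions(precision=4,suppress=True)
for col in("red","blue","green","yellow"): print(col,[(b,at(c,*(np.array(b[0][:2])+np.array(b[0][2:4])/2-.5),.055)) for b in blobs(c,col)])
for n,p,z in [("cab",[(321,92),(406,96),(402,172),(318,168)],.09),("handle",[(332,183),(379,184)],.058),("tray",[(416,212),(486,198),(500,262),(433,275)],.02)]:
    print(n,[at(c,*q,z) for q in p])
cv2.imwrite("pics/z1.png",cv2.resize(c["pixels"][80:280,300:510,::-1],None,fx=2.85,fy=2.85,interpolation=cv2.INTER_CUBIC))
E
```

```text
red [(([270, 248, 17, 17, 80], [277.0, 256.1]), array([0.4078, 0.2193])), (([362, 255, 39, 18, 374], [381.2, 263.5]), array([ 0.3888, -0.0917]))]
blue [(([520, 48, 66, 51, 362], [550.9, 73.7]), array([ 0.9913, -0.6345])), (([318, 168, 83, 9, 388], [358.7, 172.0]), array([ 0.6669, -0.024 ])), (([211, 230, 17, 15, 78], [218.6, 237.1]), array([0.4628, 0.3985]))]
green [(([117, 31, 4, 37, 83], [118.5, 49.5]), array([1.0461, 0.7321])), (([271, 34, 4, 37, 95], [272.7, 52.5]), array([1.0447, 0.2502]))]
yellow [(([229, 151, 15, 14, 164], [236.0, 157.4]), array([0.7068, 0.3546])), (([180, 196, 14, 14, 162], [186.4, 202.4]), array([0.5662, 0.5005]))]
cab [array([0.9063, 0.096 ]), array([ 0.8979, -0.1636]), array([ 0.6633, -0.1504]), array([0.672 , 0.1021])]
handle [array([0.6314, 0.0588]), array([ 0.6302, -0.0852])]
tray [array([ 0.5483, -0.206 ]), array([ 0.5952, -0.4271]), array([ 0.396 , -0.4663]), array([ 0.3539, -0.2572])]
```

View pics/z1.png

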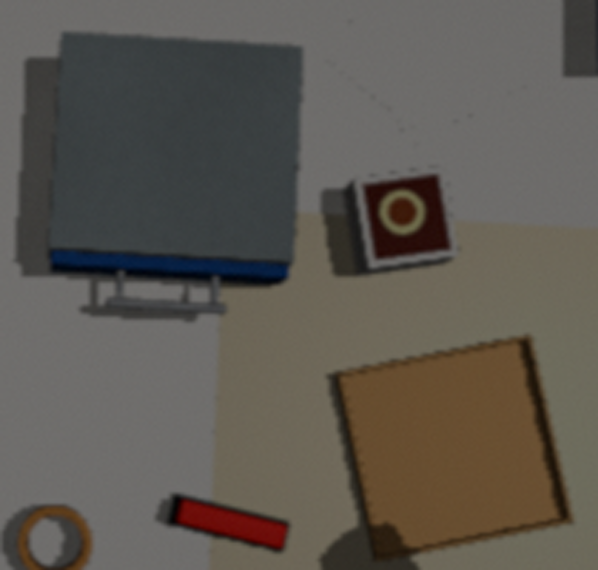

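```bash
python3 -m jog '1 15 50 15 6; 1 20 50 15 6; 1 25 50 15 6; 1 30 50 15 6; 1 30 50 10 6' ; python3 -m jog '1 35 50 0 6; 1 35 50 0 6;1 35 50 0 6;1 35 50 0 6;1 35 50 0 6'; python3 -m jog '1 35 40 0 6; 1 20 30 0 3;1 0 0 0 0;1 0 0 0 0'; python3 - <<'E'
from h import *
c=cap("wrist","w1"); print(c["T_tool_cam"].round(3),c["fovy"]); s=r.sense(); print(s["joints"].round(1))
for p in[(.632,-.013,.058),(.667,-.024,.09)]: print(px(c,p))
E
```

```text
time_s: 0.78
tcp_pos: [0.323, -0.3397, 0.3012]
ee_rot: [[-0.655, -0.756, 0.001], [-0.756, 0.655, -0.0], [-0.0, -0.001, -1.0]]
wrist_force: [1.2, -0.6, -0.3]
gripper_width: 0.995
gripper_force: 0.0
time_s: 1.4
tcp_pos: [0.4981, -0.0894, 0.3006]
ee_rot: [[-0.189, -0.982, 0.0], [-0.982, 0.189, 0.0], [-0.0, -0.0, -1.0]]
wrist_force: [0.2, -0.9, 0.3]
gripper_width: 1.001
gripper_force: 0.0
time_s: 1.9
tcp_pos: [0.5519, -0.0216, 0.3002]
ee_rot: [[-0.037, -0.999, -0.001], [-0.999, 0.037, -0.0], [0.0, 0.001, -1.0]]
wrist_force: [0.5, -0.2, 0.5]
gripper_width: 0.999
gripper_force: 0.0
[[ 0.    -0.968 -0.252  0.069]
 [ 1.     0.    -0.     0.   ]
 [ 0.    -0.252  0.968 -0.154]
 [ 0.     0.     0.     1.   ]] 65.37677711626563
[ 14.5  12.5  -3.   -0.  -74.5 -16.7]
[263.65187634 183.02943028]
[228.25948689 180.36963822]
```

View pics/w1.png

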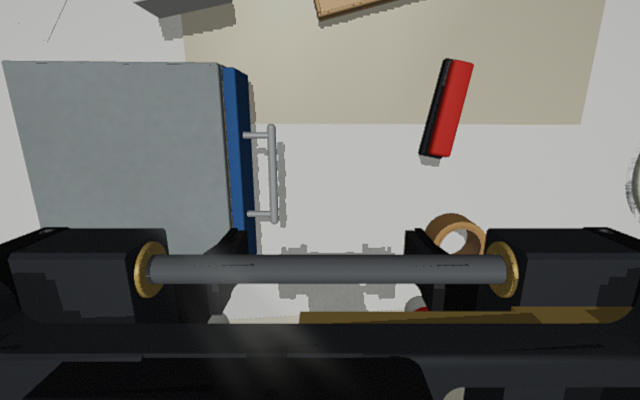

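The wrist view shows the handle bar from about (271,126) to (274,222), the cabinet's front edge at x≈222–228 and the drawer front edge at about (240,70)–(251,225).

```bash
python3 - <<'E'
from h import *
c=cap("wrist")
a=at(c,271.5,127,.058);b=at(c,274.5,221,.058);print("bar",a,b,(a+b)/2, np.linalg.norm(a-b))
a=at(c,219,65,.09);b=at(c,231,228,.09);print("cab",a,b,np.degrees(np.arctan2((a-b)[0],-(a-b)[1])))
a=at(c,236,68,.078);print(a)
t=cap("top")
for p in[(328.7,188.5),(378.9,189)]: print(at(t,*p,.058))
E
```

```text
bar [ 0.61621249 -0.08349118] [0.62213953 0.03879321] [ 0.61917601 -0.02234899] 0.1224279449239732
cab [ 0.6623879  -0.15156512] [0.67069609 0.03541241] -2.544215995379919
[ 0.64742934 -0.14974216]
[0.61428954 0.06872004]
[ 0.6147567  -0.08490118]
```

```bash
python3 -m jog '0.33 25 0 -40 -0.5; 0.33 25 0 -40 0; 0.33 17 0 -40 0; 0.33 0 0 -40 0; 0.33 0 0 0 0'; python3 -m jog '0.33 0 0 -30 0; 0.33 0 0 -30 0; 0.33 0 0 -20 0; 0.33 0 0 -13 0; 0.33 0 0 0 0'; python3 -m jog '0 0 0 0 0;0 0 0 0 0;0 0 0 0 0;0 0 0 0 0'
```

```text
time_s: 2.68
tcp_pos: [0.6169, -0.0225, 0.1374]
ee_rot: [[-0.047, -0.999, -0.008], [-0.999, 0.047, -0.001], [0.002, 0.008, -1.0]]
wrist_force: [0.4, 0.1, -0.5]
gripper_width: 0.514
gripper_force: 0.0
time_s: 3.3
tcp_pos: [0.6197, -0.0215, 0.0483]
ee_rot: [[-0.046, -0.999, 0.001], [-0.999, 0.046, -0.0], [0.0, -0.001, -1.0]]
wrist_force: [-0.4, -0.1, 1.1]
gripper_width: 0.331
gripper_force: 0.0
time_s: 3.8
tcp_pos: [0.6201, -0.0212, 0.0485]
ee_rot: [[-0.045, -0.999, 0.002], [-0.999, 0.045, 0.0], [-0.0, -0.002, -1.0]]
wrist_force: [-0.9, -0.4, 3.5]
gripper_width: 0.119
gripper_force: 30.0
```

```bash
for i in 1 2 3; do :; done; python3 -m jog '0 -4 0 0 0;0 -8 0 0 0;0 -10 0.5 0 0;0 -10 0.5 0 0;0 -10 0.5 0 0'; python3 -m jog '0 -10 0.5 0 0;0 -10 0.5 0 0;0 -10 0.5 0 0;0 -10 0.5 0 0;0 -10 0.5 0 0';python3 -m jog '0 -10 0.5 0 0;0 -10 0.5 0 0;0 -10 0.5 0 0;0 -10 0.5 0 0;0 -10 0.5 0 0'
```

```text
time_s: 4.42
tcp_pos: [0.5776, -0.0193, 0.0484]
ee_rot: [[-0.045, -0.999, 0.003], [-0.999, 0.045, 0.0], [-0.001, -0.003, -1.0]]
wrist_force: [2.1, 1.6, 5.0]
gripper_width: 0.113
gripper_force: 30.0
time_s: 5.05
tcp_pos: [0.5276, -0.017, 0.0484]
ee_rot: [[-0.045, -0.999, 0.002], [-0.999, 0.045, 0.0], [-0.0, -0.002, -1.0]]
wrist_force: [2.0, 1.6, 5.4]
gripper_width: 0.11
gripper_force: 30.0
time_s: 5.68
tcp_pos: [0.4775, -0.0147, 0.0484]
ee_rot: [[-0.045, -0.999, 0.002], [-0.999, 0.045, 0.0], [-0.0, -0.002, -1.0]]
wrist_force: [0.5, 0.4, 6.6]
gripper_width: 0.117
gripper_force: 30.0
```

```bash
python3 -m jog '0 -6 0.3 0 0;0 -6 0.3 0 0;0 -4 0.2 0 0;0 -3 0 0 0;0 0 0 0 0'; python3 -m jog '0 -3 0 0 0;0 -3 0 0 0;0 0 0 0 0'
```

```text
time_s: 6.3
tcp_pos: [0.4582, -0.0138, 0.0483]
ee_rot: [[-0.045, -0.999, 0.001], [-0.999, 0.045, 0.0], [-0.0, -0.001, -1.0]]
wrist_force: [-0.6, 1.6, 8.3]
gripper_width: 0.116
gripper_force: 30.0
time_s: 6.68
tcp_pos: [0.4525, -0.0136, 0.0483]
ee_rot: [[-0.045, -0.999, 0.002], [-0.999, 0.045, 0.001], [-0.001, -0.002, -1.0]]
wrist_force: [1.0, 2.7, 7.9]
gripper_width: 0.113
gripper_force: 30.0
```

```bash
python3 -m jog '0 -3 0.1 0 0;0 -2 0.1 0 0;0 -2 0 0 0;0 0 0 0 0';python3 -m jog '0 -2 0.1 0 0;0 -2 0.1 0 0;0 0 0 0 0'
```

```text
time_s: 7.18
tcp_pos: [0.4485, -0.0133, 0.0484]
ee_rot: [[-0.044, -0.999, 0.008], [-0.999, 0.044, 0.001], [-0.001, -0.007, -1.0]]
wrist_force: [7.8, -2.2, 0.2]
gripper_width: 0.109
gripper_force: 30.0
time_s: 7.55
tcp_pos: [0.4484, -0.0132, 0.0485]
ee_rot: [[-0.043, -0.999, 0.015], [-0.999, 0.043, 0.002], [-0.002, -0.015, -1.0]]
wrist_force: [18.7, -10.3, -10.9]
gripper_width: 0.116
gripper_force: 30.0
```

At the stop, with the handle at x≈0.448. I'll release it and look at the drawer from above.

```bash
python3 -m jog '0 6 0 0 0;0.33 0 0 0 0;0.33 0 0 0 0;0.33 0 0 20 0;0.33 0 0 40 0'; python3 -m jog '0.5 0 20 60 0;1 0 40 60 0;1 20 40 60 0;1 30 30 0 0;1 0 0 0 0'; python3 - <<'E'
from h import *
c=cap("wrist","w2"); t=cap("top")
np.set_printoptions(precision=4,suppress=True)
for col in("red","blue","green","yellow"):
    print(col,[(b,at(c,*b[1],.057)) for b in blobs(c,col)])
    print(' top',[(b[1],b[0][4],at(t,*b[1],.055)) for b in blobs(t,col,8)])
E
```

```text
time_s: 8.18
tcp_pos: [0.444, -0.0145, 0.1059]
ee_rot: [[-0.046, -0.999, -0.009], [-0.999, 0.046, -0.002], [0.003, 0.009, -1.0]]
wrist_force: [1.2, -0.1, 0.7]
gripper_width: 0.321
gripper_force: 0.0
time_s: 8.8
tcp_pos: [0.4938, 0.1054, 0.2674]
ee_rot: [[-0.044, -0.999, -0.004], [-0.999, 0.044, -0.001], [0.001, 0.004, -1.0]]
wrist_force: [-0.6, -0.4, -0.8]
gripper_width: 0.813
gripper_force: 0.0
red [(([389, 0, 36, 51, 1289], [406.0, 23.7]), array([ 0.4009, -0.0567])), (([227, 82, 31, 33, 789], [242.1, 97.8]), array([0.5816, 0.0098])), (([375, 239, 15, 16, 135], [382.6, 246.8]), array([0.425 , 0.1951]))]
 top [([452.0, 154.0], 10, array([ 0.7271, -0.3119])), ([445.7, 163.5], 122, array([ 0.6971, -0.2919])), ([347.3, 198.0], 103, array([0.5861, 0.0115])), ([381.1, 263.5], 376, array([ 0.3888, -0.092 ])), ([282.5, 261.5], 11, array([0.3915, 0.2054]))]
blue [(([316, 0, 14, 187, 2401], [322.6, 89.4]), array([0.4917, 0.0049])), (([231, 26, 33, 35, 885], [246.9, 42.9]), array([ 0.5703, -0.0455]))]
 top [([550.6, 73.7], 376, array([ 0.9889, -0.6284])), ([366.5, 202.1], 91, array([ 0.5743, -0.0473])), ([365.8, 229.9], 272, array([ 0.4895, -0.0455]))]
green [(([228, 0, 25, 7, 124], [240.1, 2.4]), array([ 0.5732, -0.084 ]))]
 top [([118.6, 50.0], 85, array([1.0428, 0.7316])), ([272.7, 52.2], 95, array([1.044 , 0.2495])), ([385.3, 201.3], 68, array([ 0.5775, -0.1049]))]
yellow [(([232, 131, 30, 30, 708], [246.6, 145.8]), array([0.5822, 0.0626])), (([459, 241, 28, 57, 749], [474.6, 269.7]), array([0.3068, 0.2321])), (([166, 250, 24, 48, 444], [174.4, 279.4]), array([0.6935, 0.2283])), (([281, 306, 336, 18, 4225], [463.5, 315.8]), array([0.3165, 0.2994]))]
 top [([236.0, 157.4], 164, array([0.7071, 0.3546])), ([333.1, 197.7], 27, array([0.5865, 0.0549])), ([186.5, 202.4], 160, array([0.5665, 0.5005]))]
```

View pics/w2.png

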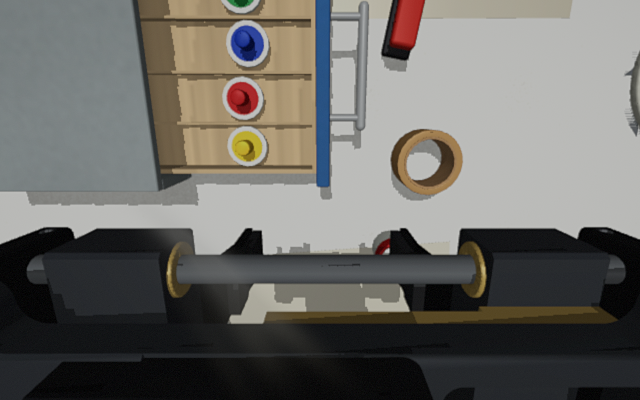

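The drawer holds yellow, red, blue and green lids, left to right. The tape and stapler are undisturbed. Next, the red pot.

```bash
python3 -m jog '1 -28 55 0 0;1 -28 55 0 0;1 -28 50 0 0;1 0 0 0 0;1 0 0 0 0'; cat > pot.py <<'E'
from h import *
import sys
np.set_printoptions(precision=4,suppress=True)
c=cap("wrist",sys.argv[2]); s=r.sense()
for b,ce in blobs(c,sys.argv[1],60): # rim ellipse (top ring at z given)
    z=float(sys.argv[3]); x,y,w,h=b[:4]; print(b,ce,"bbox-centre",at(c,x+w/2-.5,y+h/2-.5,z),"centroid",at(c,*ce,z))
print("tcp",s["tcp_pos"])
E
python3 pot.py red w3 .05; python3 - <<'E'
import cv2;i=cv2.imread('pics/w3.png');cv2.imwrite('pics/w3.png',i[:240])
E
```

```text
time_s: 9.52
tcp_pos: [0.4094, 0.263, 0.2684]
ee_rot: [[-0.046, -0.999, -0.001], [-0.999, 0.046, -0.002], [0.002, 0.001, -1.0]]
wrist_force: [0.2, -0.8, 0.7]
gripper_width: 0.999
gripper_force: 0.0
[305, 117, 42, 44, 447] [325.4, 139.3] bbox-centre [0.4069 0.2162] centroid [0.407  0.2171]
[372, 305, 21, 6, 82] [382.0, 308.1] bbox-centre [0.3406 0.4444] centroid [0.3406 0.4454]
tcp [0.4098 0.2628 0.2685]
```

View pics/w3.png

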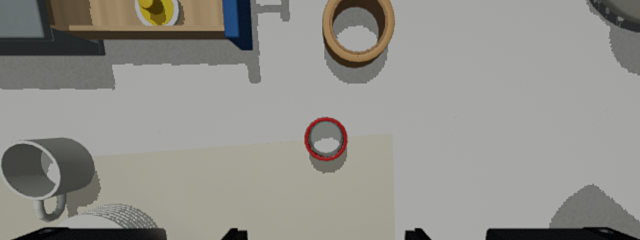

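Red rim centred at (325,139), giving (0.407, 0.2165). I'll grasp it.

```bash
python3 -m jog '1 -3 -23 -50 0;1 0 -23 -50 0;1 0 0 -50 0;1 0 0 -45 0;1 0 0 0 0';python3 -m jog '1 0 0 -30 0;1 0 0 -19 0;1 0 0 0 0;0 0 0 0 0;0 0 0 0 0';python3 -m jog '0 0 0 0 0;0 0 0 0 0;0 0 0 20 0;0 0 0 40 0;0 0 0 60 0'
```

```text
time_s: 10.2
tcp_pos: [0.4057, 0.2148, 0.0714]
ee_rot: [[-0.049, -0.999, -0.006], [-0.999, 0.049, -0.006], [0.007, 0.006, -1.0]]
wrist_force: [0.1, 0.7, 0.8]
gripper_width: 1.002
gripper_force: 0.0
time_s: 10.82
tcp_pos: [0.4079, 0.2188, 0.0264]
ee_rot: [[-0.045, -0.999, 0.002], [-0.999, 0.045, 0.002], [-0.002, -0.002, -1.0]]
wrist_force: [1.0, -0.1, 0.1]
gripper_width: 0.853
gripper_force: 0.0
time_s: 11.45
tcp_pos: [0.4058, 0.2171, 0.1445]
ee_rot: [[-0.046, -0.999, -0.004], [-0.999, 0.046, -0.004], [0.004, 0.004, -1.0]]
wrist_force: [0.9, 1.6, -2.6]
gripper_width: 0.559
gripper_force: 29.9
```

```bash
python3 -m jog '0 8 -50 40 0;0 8 -55 40 0;0 8 -55 30 0;0 8 -55 15 0;0 8 -55 0 0';python3 -m jog '0 8 -55 0 0;0 8 -55 0 0;0 8 -55 0 0;0 0 0 0 0;0 0 0 0 0'; python3 - <<'E'
from h import *
c=cap("wrist","w4"); print(r.sense()["tcp_pos"])
h=cv2.cvtColor(c["pixels"],cv2.COLOR_RGB2HSV); print([px(c,(*p,.02)) for p in[(.5483,-.206),(.5952,-.4271),(.396,-.4663),(.3539,-.2572)]])
cv2.imwrite('pics/w4.png',c["pixels"][:,:,::-1])
E
```

```text
time_s: 12.08
tcp_pos: [0.4463, -0.0463, 0.2662]
ee_rot: [[-0.045, -0.999, 0.003], [-0.999, 0.045, 0.001], [-0.001, -0.003, -1.0]]
wrist_force: [0.6, 1.2, -2.9]
gripper_width: 0.556
gripper_force: 29.9
time_s: 12.7
tcp_pos: [0.4694, -0.2096, 0.2641]
ee_rot: [[-0.046, -0.999, -0.002], [-0.999, 0.046, 0.001], [-0.001, 0.002, -1.0]]
wrist_force: [0.4, 0.3, -1.4]
gripper_width: 0.557
gripper_force: 29.9
[ 0.46960589 -0.20909428  0.2644338 ]
[array([264.42373821, 179.32018743]), array([203.69160842, -13.17123   ]), array([381.93570241, -64.07035246]), array([415.73395411, 131.90520289])]
```

View pics/w4.png

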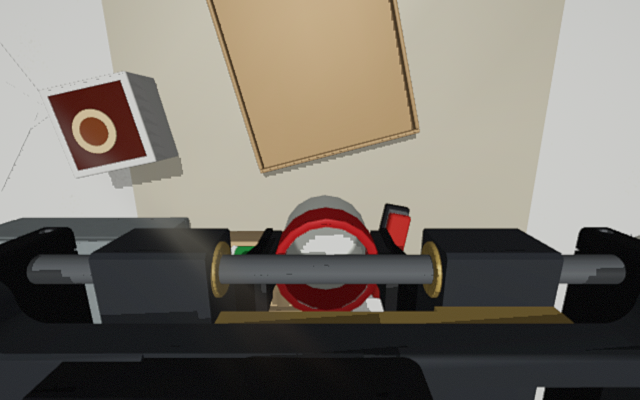

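The tray shows its near corners at (264,173) and (418,130). Its side edges run off the top at about (208,0) and (397,0).

```bash
python3 - <<'E'
from h import *
c=cap("wrist")
A=at(c,264,172,.02);B=at(c,418,130,.02);C=at(c,208,0,.02);D=at(c,397,0,.02)
an=lambda v:np.degrees(np.arctan2(v[1],v[0]))
print(A,B,np.linalg.norm(A-B),an(A-B),an(A-C)-90,an(B-D)-90)
for th,ly in[(13.0,.220),(13.0,.210)]:
    t=np.radians(th); ux=np.array([np.cos(t),np.sin(t)]);uy=np.array([-ux[1],ux[0]])
    ctr=(A+B)/2-uy*ly/2
    print(th,ly,"centre",ctr,"slots",[(ctr+50e-3*(i*ux+j*uy)).round(4) for i in(1,-1) for j in(1,-1)])
E
```

```text
[ 0.54839283 -0.2149557 ] [ 0.35149439 -0.25909522] 0.20178526009983822 12.63533204929357 12.674400697084039 10.963847368653475
13.0 0.22 centre [ 0.47468823 -0.34420617] slots [array([ 0.5122, -0.2842]), array([ 0.5347, -0.3817]), array([ 0.4147, -0.3067]), array([ 0.4372, -0.4042])]
13.0 0.21 centre [ 0.47356347 -0.33933432] slots [array([ 0.511 , -0.2794]), array([ 0.5335, -0.3768]), array([ 0.4136, -0.3019]), array([ 0.4361, -0.3993])]
```

```bash
python3 -m jog '0 22 -57 0 0;0 21 -57 -30 0;0 21 -57 -50 0;0 0 0 -55 0;0 0 0 -50 0';python3 -m jog '0 0 0 -30 0;0 0 0 -12 0;0 0 0 -5 0;0 0 0 -3 0;0 0 0 0 0'
```

```text
time_s: 13.42
tcp_pos: [0.5284, -0.3635, 0.0906]
ee_rot: [[-0.044, -0.999, -0.001], [-0.999, 0.044, 0.001], [-0.001, 0.001, -1.0]]
wrist_force: [0.4, 0.0, -0.5]
gripper_width: 0.552
gripper_force: 29.9
time_s: 14.05
tcp_pos: [0.5288, -0.3648, 0.0437]
ee_rot: [[-0.045, -0.999, 0.002], [-0.999, 0.045, -0.001], [0.001, -0.002, -1.0]]
wrist_force: [-0.4, 0.2, -1.5]
gripper_width: 0.561
gripper_force: 29.9
```

```bash
python3 -m jog '0 4 -13 0 0;0 0 0 -6 0;0 0 0 -4 0;0 0 0 -3 0;0 0 0 0 0'
```

```text
time_s: 14.68
tcp_pos: [0.5348, -0.3802, 0.0376]
ee_rot: [[-0.042, -0.999, 0.006], [-0.999, 0.042, -0.006], [0.006, -0.006, -1.0]]
wrist_force: [-6.7, 3.3, 27.7]
gripper_width: 0.555
gripper_force: 29.7
```

```bash
python3 -m jog '0 0 0 5 0;0 0 0 0 0'; python3 - <<'E'
from h import *
c=cap("scene"); t=cap("wrist")
a=cv2.resize(c["pixels"][120:330,80:300,::-1],(560,535),interpolation=cv2.INTER_CUBIC)
cv2.imwrite("pics/z2.png",a); cv2.imwrite("pics/w5.png",t["pixels"][:,:,::-1])
E
```

```text
time_s: 14.92
tcp_pos: [0.5338, -0.3788, 0.0377]
ee_rot: [[-0.045, -0.999, 0.004], [-0.999, 0.045, -0.003], [0.003, -0.004, -1.0]]
wrist_force: [-2.0, 1.7, 11.7]
gripper_width: 0.556
gripper_force: 29.8
```

View pics/z2.png

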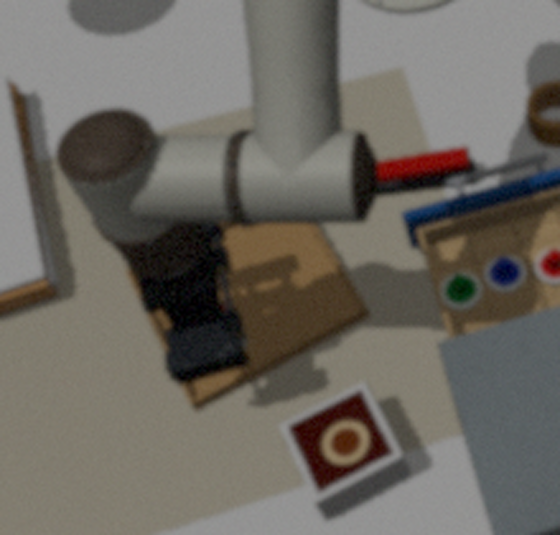

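View pics/w5.png

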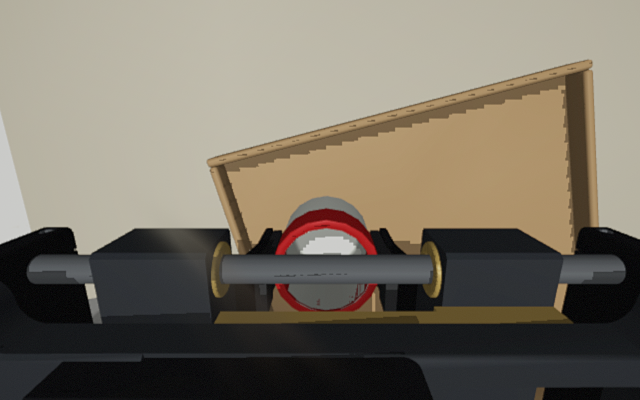

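The pot just slipped about 8 mm in the grip and is already standing on the tray floor. I'll release it and fetch the blue one.

```bash
python3 -m jog '0 0 0 1 0;0.75 0 0 0 0;0.75 0 0 0 0;0.75 0 0 15 0;0.8 0 0 40 0';python3 -m jog '1 0 50 60 0;1 0 60 60 0;1 0 60 50 0;1 0 60 0 0;1 0 60 0 0';python3 -m jog '1 0 60 0 0;1 0 60 0 0;1 -10 60 0 0;1 -15 60 0 0;1 -15 60 0 0';python3 -m jog '1 -15 60 0 0;1 -15 60 0 0;1 0 60 0 0;1 0 30 0 0;1 0 0 0 0'; python3 -m jog '1 0 0 0 0;1 0 0 0 0'; python3 pot.py blue w6 .055; python3 -c "
from h import *
t=cap('top')
for k in('red','blue'): print(k,[(b[1],b[0][4],at(t,*b[1],.055)) for b in blobs(t,k)])"
```

```text
time_s: 15.65
tcp_pos: [0.5306, -0.377, 0.0891]
ee_rot: [[-0.046, -0.999, -0.005], [-0.999, 0.046, 0.002], [-0.002, 0.005, -1.0]]
wrist_force: [0.6, -0.2, 0.5]
gripper_width: 0.776
gripper_force: 0.0
time_s: 16.27
tcp_pos: [0.5321, -0.1238, 0.2243]
ee_rot: [[-0.046, -0.999, 0.003], [-0.999, 0.046, 0.0], [-0.0, -0.003, -1.0]]
wrist_force: [0.8, -0.5, -0.5]
gripper_width: 0.999
gripper_force: 0.0
time_s: 16.9
tcp_pos: [0.4915, 0.1764, 0.2237]
ee_rot: [[-0.045, -0.999, 0.001], [-0.999, 0.045, 0.001], [-0.001, -0.001, -1.0]]
wrist_force: [-0.3, 0.7, -0.6]
gripper_width: 1.002
gripper_force: 0.0
time_s: 17.52
tcp_pos: [0.4617, 0.3865, 0.2227]
ee_rot: [[-0.043, -0.999, -0.0], [-0.999, 0.043, -0.0], [0.0, -0.0, -1.0]]
wrist_force: [0.2, -0.2, -0.7]
gripper_width: 1.002
gripper_force: 0.0
time_s: 17.77
tcp_pos: [0.4623, 0.3834, 0.2232]
ee_rot: [[-0.047, -0.999, 0.0], [-0.999, 0.047, 0.0], [-0.0, -0.0, -1.0]]
wrist_force: [-0.4, -0.3, -0.2]
gripper_width: 1.0
gripper_force: 0.0
[304, 175, 46, 48, 640] [325.4, 198.3] bbox-centre [0.4617 0.3968] centroid [0.4629 0.3965]
tcp [0.4624 0.3834 0.2232]
red [([451.7, 162.1], 16, array([ 0.70174238, -0.3105809 ])), ([347.3, 198.0], 103, array([0.58614904, 0.01147702])), ([474.3, 216.7], 95, array([ 0.53367396, -0.3774246 ])), ([381.1, 263.5], 376, array([ 0.38876618, -0.09201345]))]
blue [([550.5, 73.6], 372, array([ 0.98919181, -0.62808222])), ([366.5, 202.1], 90, array([ 0.57430832, -0.04733258])), ([355.2, 229.2], 357, array([ 0.49121294, -0.01320228])), ([223.8, 237.8], 40, array([0.46057558, 0.38395861]))]
```

```bash
python3 -m jog '1 0 14 -40 0;1 0 0 -50 0;1 0 0 -45 0;1 0 0 -35 0;1 0 0 0 0';python3 -m jog '1 0 0 -20 0;1 0 0 -9 0;1 0 0 0 0;1 0 0 0 0;0 0 0 0 0';python3 -m jog '0 0 0 0 0;0 0 0 0 0;0 0 0 0 0;0 0 0 0 0';python3 -m jog '0 0 0 10 0;0 0 0 20 0;0 0 0 30 0;0 0 0 30 0;0 0 0 30 0'
```

```text
time_s: 18.5
tcp_pos: [0.4611, 0.3963, 0.0502]
ee_rot: [[-0.047, -0.999, -0.004], [-0.999, 0.047, -0.005], [0.006, 0.004, -1.0]]
wrist_force: [0.3, 1.0, 0.1]
gripper_width: 0.997
gripper_force: 0.0
time_s: 19.12
tcp_pos: [0.4625, 0.399, 0.0247]
ee_rot: [[-0.045, -0.999, 0.001], [-0.999, 0.045, 0.001], [-0.001, -0.001, -1.0]]
wrist_force: [1.0, 0.3, -0.3]
gripper_width: 0.948
gripper_force: 0.0
time_s: 19.62
tcp_pos: [0.4622, 0.3986, 0.0237]
ee_rot: [[-0.045, -0.999, 0.0], [-0.999, 0.045, 0.0], [-0.0, -0.0, -1.0]]
wrist_force: [0.5, -0.5, -0.2]
gripper_width: 0.552
gripper_force: 30.0
time_s: 20.25
tcp_pos: [0.4619, 0.3983, 0.1451]
ee_rot: [[-0.046, -0.999, -0.0], [-0.999, 0.046, 0.0], [-0.0, 0.0, -1.0]]
wrist_force: [-0.6, 1.3, -1.2]
gripper_width: 0.555
gripper_force: 30.0
```

```bash
python3 -m jog '0 0 -30 20 0;0 0 -45 20 0;0 0 -50 10 0;0 0 -55 0 0;0 0 -55 0 0';python3 -m jog '0 -5 -55 0 0;0 -5 -55 0 0;0 -5 -55 0 0;0 -5 -55 0 0;0 -8 -55 0 0';python3 -m jog '0 -8 -55 0 0;0 -8 -55 0 0;0 -4 -50 0 0;0 0 -33 0 0;0 0 0 0 0';python3 -m jog '0 0 0 -30 0;0 0 0 -30 0;0 0 0 0 0'
```

```text
time_s: 20.88
tcp_pos: [0.4617, 0.1619, 0.1945]
ee_rot: [[-0.045, -0.999, 0.001], [-0.999, 0.045, 0.001], [-0.001, -0.001, -1.0]]
wrist_force: [0.4, -0.8, -0.8]
gripper_width: 0.554
gripper_force: 30.0
time_s: 21.5
tcp_pos: [0.4337, -0.1131, 0.1944]
ee_rot: [[-0.045, -0.999, 0.001], [-0.999, 0.045, 0.0], [-0.0, -0.001, -1.0]]
wrist_force: [1.0, -0.7, -1.5]
gripper_width: 0.554
gripper_force: 30.0
time_s: 22.12
tcp_pos: [0.4136, -0.3061, 0.1938]
ee_rot: [[-0.049, -0.999, -0.0], [-0.999, 0.049, 0.0], [-0.0, 0.0, -1.0]]
wrist_force: [-1.0, 0.8, -0.7]
gripper_width: 0.552
gripper_force: 30.0
time_s: 22.5
tcp_pos: [0.4124, -0.303, 0.1321]
ee_rot: [[-0.045, -0.999, -0.005], [-0.999, 0.045, 0.002], [-0.002, 0.005, -1.0]]
wrist_force: [0.3, -0.6, -1.4]
gripper_width: 0.552
gripper_force: 30.0
```

```bash
python3 -m jog '0 0 -2 -40 0;0 0 0 -30 0;0 0 0 -15 0;0 0 0 0 0'; python3 -m jog '0 0 0 -5 0;0 0 0 -3 0;0 0 0 0 0'; python3 -m jog '0 0 0 -3 0;0 0 0 -2 0;0 0 0 0 0'; python3 -m jog '0 0 0 -2 0;0 0 0 -1 0;0 0 0 0 0'
```

```text
time_s: 23.0
tcp_pos: [0.4145, -0.3063, 0.049]
ee_rot: [[-0.045, -0.999, -0.0], [-0.999, 0.045, -0.0], [0.0, 0.0, -1.0]]
wrist_force: [-0.1, 0.1, -1.6]
gripper_width: 0.553
gripper_force: 30.0
time_s: 23.38
tcp_pos: [0.4143, -0.3065, 0.041]
ee_rot: [[-0.045, -0.999, 0.0], [-0.999, 0.045, -0.0], [0.0, -0.0, -1.0]]
wrist_force: [-0.2, 0.3, -1.3]
gripper_width: 0.55
gripper_force: 30.0
time_s: 23.75
tcp_pos: [0.414, -0.3064, 0.0355]
ee_rot: [[-0.046, -0.999, -0.001], [-0.999, 0.046, 0.0], [-0.0, 0.001, -1.0]]
wrist_force: [-0.0, -0.3, -1.8]
gripper_width: 0.551
gripper_force: 30.0
time_s: 24.12
tcp_pos: [0.4141, -0.3064, 0.0326]
ee_rot: [[-0.045, -0.999, -0.0], [-0.999, 0.045, 0.0], [-0.0, 0.0, -1.0]]
wrist_force: [0.4, 0.5, -1.3]
gripper_width: 0.552
gripper_force: 30.0
```

```bash
python3 -m jog '0 0 0 -2 0;0 0 0 -1 0;0 0 0 0 0'; python3 -m jog '0 0 0 -1 0;0 0 0 0 0'
```

```text
time_s: 24.5
tcp_pos: [0.4141, -0.3064, 0.0296]
ee_rot: [[-0.045, -0.999, -0.0], [-0.999, 0.045, 0.0], [-0.0, 0.0, -1.0]]
wrist_force: [-0.0, 0.2, -2.0]
gripper_width: 0.554
gripper_force: 30.0
time_s: 24.75
tcp_pos: [0.4142, -0.3065, 0.0287]
ee_rot: [[-0.045, -0.999, 0.0], [-0.999, 0.045, -0.0], [0.0, -0.0, -1.0]]
wrist_force: [-0.3, -1.0, -0.7]
gripper_width: 0.55
gripper_force: 30.0
```

```bash
python3 -m jog '0 0 0 -1 0;0.75 0 0 0 0;0.75 0 0 0 0;0.75 0 0 15 0;0.8 0 0 40 0';python3 -m jog '1 20 35 60 0;1 20 35 60 0;1 20 30 60 0;1 0 0 0 0;1 0 0 0 0'; python3 - <<'E'
from h import *
np.set_printoptions(precision=4,suppress=True)
c=cap("wrist","w7"); print(r.sense()["tcp_pos"])
for k in("red","blue"): print(k,[(b,at(c,b[0]+b[2]/2-.5,b[1]+b[3]/2-.5,.06)) for b,_ in blobs(c,k,50)])
E
```

```text
time_s: 25.38
tcp_pos: [0.413, -0.306, 0.0824]
ee_rot: [[-0.046, -0.999, -0.004], [-0.999, 0.046, 0.002], [-0.001, 0.004, -1.0]]
wrist_force: [0.8, -1.5, 0.3]
gripper_width: 0.777
gripper_force: 0.0
time_s: 26.0
tcp_pos: [0.4661, -0.2188, 0.2405]
ee_rot: [[-0.045, -0.999, 0.0], [-0.999, 0.045, 0.001], [-0.001, -0.0, -1.0]]
wrist_force: [-0.3, -0.3, -0.7]
gripper_width: 1.0
gripper_force: 0.0
[ 0.4656 -0.219   0.2396]
red [([223, 0, 55, 57, 1044], array([ 0.5321, -0.3758])), ([30, 88, 103, 93, 3836], array([ 0.7202, -0.2835])), ([63, 128, 11, 14, 53], array([ 0.734 , -0.2837])), ([76, 143, 13, 12, 51], array([ 0.7228, -0.2686])), ([384, 226, 28, 29, 518], array([ 0.3865, -0.1494])), ([372, 284, 28, 28, 643], array([ 0.4   , -0.0758]))]
blue [([347, 73, 50, 50, 639], array([ 0.4151, -0.3064])), ([306, 236, 13, 18, 190], array([ 0.4847, -0.1483])), ([306, 284, 13, 27, 325], array([ 0.4886, -0.0804])), ([235, 297, 28, 27, 409], array([ 0.567, -0.066]))]
```

View pics/w7.png

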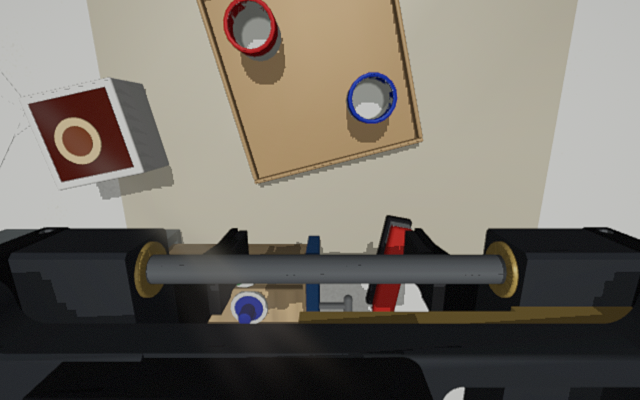

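Both pots stand upright in the tray, red rim at (250,26) and blue at (372,98). Now for the lids.

```bash
python3 -m jog '1 20 60 0 0;1 20 60 0 0;1 20 60 0 0;1 20 60 0 0;1 10 50 0 0';python3 -m jog '1 0 0 0 0;1 0 0 0 0'; python3 - <<'E'
from h import *
np.set_printoptions(precision=4,suppress=True)
c=cap("wrist","w8"); print(r.sense()["tcp_pos"])
for k in("red","blue"): print(k,[(b,at(c,*ce,.048)) for b,ce in blobs(c,k,50)])
cv2.imwrite("pics/w8.png",cv2.resize(c["pixels"][:240,140:460,::-1],None,fx=2,fy=2,interpolation=cv2.INTER_CUBIC))
E
```

```text
time_s: 26.68
tcp_pos: [0.5555, 0.0693, 0.2383]
ee_rot: [[-0.046, -0.999, -0.003], [-0.999, 0.046, -0.001], [0.002, 0.003, -1.0]]
wrist_force: [-0.4, 0.2, -0.5]
gripper_width: 1.001
gripper_force: 0.0
time_s: 26.92
tcp_pos: [0.5549, 0.0673, 0.2387]
ee_rot: [[-0.046, -0.999, -0.003], [-0.999, 0.046, -0.001], [0.001, 0.003, -1.0]]
wrist_force: [0.0, 0.0, -0.4]
gripper_width: 1.003
gripper_force: 0.0
[0.555  0.0668 0.2391]
red [([451, 0, 48, 80, 2339], array([ 0.3982, -0.0734])), ([278, 113, 32, 34, 842], array([0.586 , 0.0076]))]
blue [([370, 0, 30, 225, 3737], array([ 0.4872, -0.0099])), ([284, 55, 34, 36, 959], array([ 0.5745, -0.0489]))]
```

View pics/w8.png

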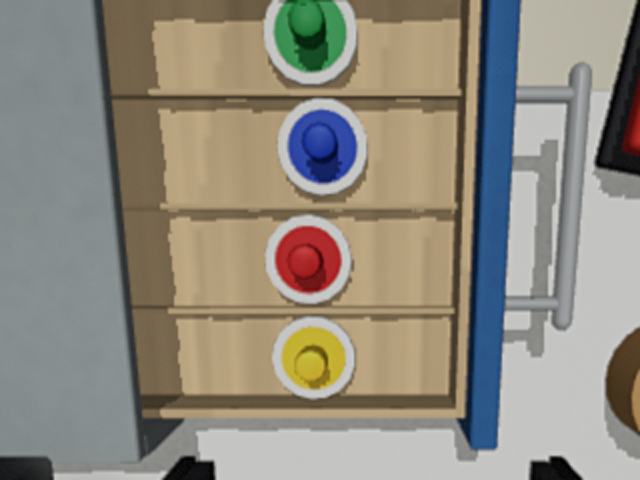

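Lid discs in full-image pixels: red at (294,129.5) with knob top (292,130), and blue at (301,73) with knob top (299.5,70).

```bash
python3 - <<'E'
from h import *
c=cap("wrist")
for p,z in [((294,129.5),.031),((292,130),.057),((301,73),.031),((299.5,70),.057)]: print(at(c,*p,z))
print(r.sense()["tcp_pos"])
E
```

```text
[0.58742662 0.00788576]
[0.58699913 0.00760819]
[ 0.57553764 -0.05143201]
[ 0.57514406 -0.05074296]
[0.55513776 0.06660814 0.23944546]
```

```bash
python3 -m jog '0.5 16 -30 -40 0;0.5 16 -29 -40 0;0.5 0 0 -40 0;0.5 0 0 -30 0;0.5 0 0 0 0';python3 -m jog '0.5 0 0 -25 0;0.5 0 0 -13 0;0.5 0 0 0 0;0.5 0 0 0 0'
```

```text
time_s: 27.65
tcp_pos: [0.5856, 0.0071, 0.0877]
ee_rot: [[-0.048, -0.999, -0.006], [-0.999, 0.048, -0.001], [0.002, 0.006, -1.0]]
wrist_force: [0.0, -0.2, -0.2]
gripper_width: 0.541
gripper_force: 0.0
time_s: 28.15
tcp_pos: [0.5885, 0.0091, 0.0533]
ee_rot: [[-0.045, -0.999, 0.002], [-0.999, 0.045, 0.0], [-0.0, -0.002, -1.0]]
wrist_force: [0.2, -0.9, 1.2]
gripper_width: 0.499
gripper_force: 0.0
```

```bash
python3 -m jog '0.5 -1 -1 -6 0;0.5 0 0 -3 0;0.5 0 0 0 0';python3 -m jog '0 0 0 0 0;0 0 0 0 0;0 0 0 0 0;0 0 0 0 0;0 0 0 0 0'; python3 -m jog '0 0 0 8 0;0 0 0 15 0;0 0 0 25 0;0 0 0 30 0;0 0 0 30 0'
```

```text
time_s: 28.52
tcp_pos: [0.5864, 0.008, 0.0428]
ee_rot: [[-0.045, -0.999, -0.001], [-0.999, 0.045, -0.0], [0.0, 0.001, -1.0]]
wrist_force: [-0.2, -0.4, -0.0]
gripper_width: 0.496
gripper_force: 0.0
time_s: 29.15
tcp_pos: [0.5868, 0.0081, 0.0432]
ee_rot: [[-0.045, -0.999, 0.0], [-0.999, 0.045, 0.0], [-0.0, -0.0, -1.0]]
wrist_force: [-0.5, -0.5, -0.2]
gripper_width: 0.198
gripper_force: 30.0
time_s: 29.78
tcp_pos: [0.5868, 0.008, 0.1533]
ee_rot: [[-0.045, -0.999, 0.001], [-0.999, 0.045, 0.0], [-0.0, -0.001, -1.0]]
wrist_force: [0.8, 0.2, -0.5]
gripper_width: 0.195
gripper_force: 30.0
```

```bash
python3 -m jog '0 -5 -25 30 0;0 -10 -50 30 0;0 -10 -55 25 0;0 -10 -55 0 0;0 -10 -55 0 0';python3 -m jog '0 -8 -45 0 0;0 0 0 0 0;0 0 0 0 0'; python3 - <<'E'
from h import *
np.set_printoptions(precision=4,suppress=True)
c=cap("wrist","w9"); print(r.sense()["tcp_pos"])
for k in("red","blue"): print(k,[(b,at(c,b[0]+b[2]/2-.5,b[1]+b[3]/2-.5,.06)) for b,_ in blobs(c,k,50)])
E
```

```text
time_s: 30.4
tcp_pos: [0.5412, -0.2336, 0.2381]
ee_rot: [[-0.045, -0.999, 0.003], [-0.999, 0.045, -0.0], [0.0, -0.003, -1.0]]
wrist_force: [-0.1, 0.3, -0.6]
gripper_width: 0.195
gripper_force: 30.0
time_s: 30.78
tcp_pos: [0.5335, -0.2768, 0.2367]
ee_rot: [[-0.046, -0.999, 0.001], [-0.999, 0.046, 0.0], [-0.0, -0.001, -1.0]]
wrist_force: [0.9, -0.1, -0.7]
gripper_width: 0.199
gripper_force: 30.0
[ 0.5338 -0.2762  0.2367]
red [([297, 58, 50, 53, 682], array([ 0.5329, -0.3793])), ([111, 143, 91, 77, 2566], array([ 0.7161, -0.289 ])), ([122, 202, 27, 28, 236], array([ 0.7465, -0.2513])), ([299, 214, 55, 41, 1456], array([ 0.5356, -0.2199]))]
blue [([410, 128, 51, 48, 716], array([ 0.4168, -0.307 ]))]
```

View pics/w9.png

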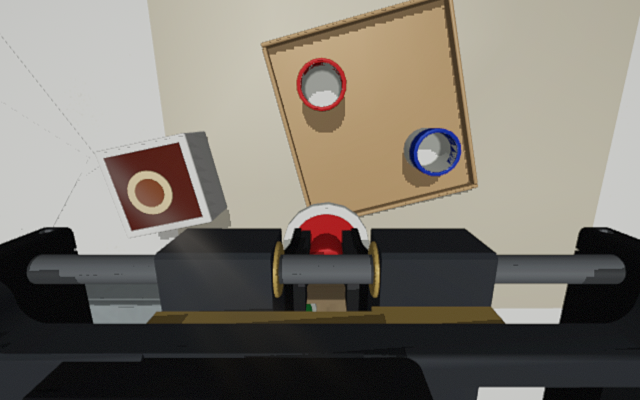

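Red rim at (321,84), giving (0.533, -0.379). The lid hangs level in the grip.

```bash
python3 -m jog '0 0 -50 0 0;0 0 -53 -20 0;0 0 0 -40 0;0 0 0 -40 0;0 0 0 -30 0';python3 -m jog '0 0 0 0 0;0 0 0 0 0'
```

```text
time_s: 31.45
tcp_pos: [0.5338, -0.3783, 0.1045]
ee_rot: [[-0.044, -0.999, -0.001], [-0.999, 0.044, 0.001], [-0.001, 0.001, -1.0]]
wrist_force: [0.3, -0.1, -0.4]
gripper_width: 0.198
gripper_force: 30.0
time_s: 31.7
tcp_pos: [0.5351, -0.3797, 0.1078]
ee_rot: [[-0.043, -0.999, 0.002], [-0.999, 0.043, -0.002], [0.002, -0.002, -1.0]]
wrist_force: [-0.0, 0.6, 0.4]
gripper_width: 0.199
gripper_force: 30.0
```

```bash
python3 -m jog '0 -2 0.5 -10 0;0 0 0 -10 0;0 0 0 0 0'; python3 -m jog '0 0 0 -4 0;0 0 0 -3 0;0 0 0 0 0'; python3 -m jog '0 0 0 -2 0;0 0 0 -1 0;0 0 0 0 0'
```

```text
time_s: 32.08
tcp_pos: [0.5309, -0.3792, 0.0851]
ee_rot: [[-0.046, -0.999, -0.002], [-0.999, 0.046, 0.001], [-0.001, 0.002, -1.0]]
wrist_force: [0.5, -0.2, -1.0]
gripper_width: 0.196
gripper_force: 30.0
time_s: 32.45
tcp_pos: [0.5315, -0.3795, 0.0787]
ee_rot: [[-0.046, -0.999, -0.001], [-0.999, 0.046, 0.0], [-0.0, 0.001, -1.0]]
wrist_force: [-0.5, -0.0, -0.7]
gripper_width: 0.2
gripper_force: 30.0
time_s: 32.83
tcp_pos: [0.5317, -0.3795, 0.0763]
ee_rot: [[-0.045, -0.999, 0.0], [-0.999, 0.045, -0.0], [0.0, -0.0, -1.0]]
wrist_force: [-1.0, 0.1, 0.4]
gripper_width: 0.197
gripper_force: 30.0
```

```bash
python3 -m jog '0 1 0 -1 0;0 0 0 0 0;0.4 0 0 0 0;0.4 0 0 0 0;0.4 0 0 0 0'; python3 -m jog '0.5 0 0 15 0;0.5 0 0 30 0;0.7 0 30 50 0;1 0 50 50 0;1 0 50 0 0'; python3 -m jog '1 0 55 0 0;1 5 55 0 0;1 5 55 0 0;1 5 55 0 0;1 0 55 0 0'; python3 -m jog '1 0 0 0 0;1 0 0 0 0';  python3 - <<'E'
from h import *
np.set_printoptions(precision=4,suppress=True)
c=cap("wrist","w10"); print(r.sense()["tcp_pos"])
for k in("red","blue"): print(k,[(b,ce,at(c,*ce,.048)) for b,ce in blobs(c,k,50)])
t=cap("top")
for k in("red","blue"): print(k,[(b[1],b[0][4],at(t,*b[1],.07)) for b in blobs(t,k)])
E
```

```text
time_s: 33.45
tcp_pos: [0.5327, -0.3794, 0.0747]
ee_rot: [[-0.045, -0.999, -0.0], [-0.999, 0.045, 0.0], [-0.0, 0.0, -1.0]]
wrist_force: [-1.2, -0.2, -0.8]
gripper_width: 0.38
gripper_force: 0.0
time_s: 34.08
tcp_pos: [0.5351, -0.2553, 0.2202]
ee_rot: [[-0.046, -0.999, 0.011], [-0.999, 0.046, -0.003], [0.003, -0.011, -1.0]]
wrist_force: [0.7, 1.1, -0.9]
gripper_width: 0.757
gripper_force: 0.0
time_s: 34.7
tcp_pos: [0.548, 0.0217, 0.2156]
ee_rot: [[-0.045, -0.999, 0.002], [-0.999, 0.045, 0.0], [-0.001, -0.002, -1.0]]
wrist_force: [0.8, 0.4, 0.0]
gripper_width: 0.999
gripper_force: 0.0
time_s: 34.95
tcp_pos: [0.5477, 0.0198, 0.215]
ee_rot: [[-0.045, -0.999, 0.001], [-0.999, 0.045, 0.0], [-0.0, -0.001, -1.0]]
wrist_force: [1.2, -0.2, -0.3]
gripper_width: 0.996
gripper_force: 0.0
[0.5477 0.0192 0.2149]
red [([451, 0, 63, 125, 3944], [481.3, 61.0], array([ 0.3941, -0.0955]))]
blue [([371, 0, 30, 255, 4549], [384.8, 122.3], array([ 0.4857, -0.0429])), ([279, 101, 35, 36, 991], [296.0, 118.3], array([ 0.574 , -0.0507]))]
red [([445.3, 164.0], 112, array([ 0.6929, -0.2866])), ([475.7, 216.8], 103, array([ 0.5325, -0.3767])), ([381.1, 263.5], 376, array([ 0.3893, -0.0901]))]
blue [([550.5, 73.6], 375, array([ 0.9835, -0.6205])), ([329.7, 227.4], 30, array([0.4952, 0.0647])), ([379.5, 230.6], 150, array([ 0.4874, -0.0852])), ([450.1, 255.0], 62, array([ 0.4169, -0.2973]))]
```

```bash
python3 -m jog '0.5 14 -35 -30 0;0.5 13 -35 -40 0;0.5 0 0 -40 0;0.5 0 0 -22 0;0.5 0 0 0 0';python3 -m jog '0.5 0 0 -15 0;0.5 0 0 -10 0;0.5 0 0 0 0;0.5 0 0 0 0'
```

```text
time_s: 35.67
tcp_pos: [0.5733, -0.052, 0.0805]
ee_rot: [[-0.048, -0.999, -0.005], [-0.999, 0.048, -0.001], [0.001, 0.004, -1.0]]
wrist_force: [0.8, -1.1, 0.1]
gripper_width: 0.542
gripper_force: 0.0
time_s: 36.17
tcp_pos: [0.575, -0.0501, 0.0577]
ee_rot: [[-0.045, -0.999, 0.001], [-0.999, 0.045, 0.0], [-0.0, -0.001, -1.0]]
wrist_force: [0.1, -0.4, -1.0]
gripper_width: 0.495
gripper_force: 0.0
```

```bash
python3 -m jog '0.5 0 0 -9 0;0.5 0 0 -5 0;0.5 0 0 0 0';python3 -m jog '0 0 0 0 0;0 0 0 0 0;0 0 0 0 0;0 0 0 0 0;0 0 0 0 0'; python3 -m jog '0 0 0 8 0;0 0 0 15 0;0 0 0 25 0;0 0 0 30 0;0 0 0 30 0'
```

```text
time_s: 36.55
tcp_pos: [0.5742, -0.0503, 0.0426]
ee_rot: [[-0.045, -0.999, -0.001], [-0.999, 0.045, -0.0], [0.0, 0.001, -1.0]]
wrist_force: [0.0, -0.2, -0.1]
gripper_width: 0.501
gripper_force: 0.0
time_s: 37.17
tcp_pos: [0.5748, -0.0502, 0.0434]
ee_rot: [[-0.045, -0.999, 0.0], [-0.999, 0.045, 0.0], [-0.0, -0.0, -1.0]]
wrist_force: [0.8, 0.6, 1.4]
gripper_width: 0.197
gripper_force: 30.5
time_s: 37.8
tcp_pos: [0.5747, -0.0503, 0.1534]
ee_rot: [[-0.045, -0.999, 0.001], [-0.999, 0.045, 0.0], [-0.0, -0.001, -1.0]]
wrist_force: [-0.3, 0.1, -0.2]
gripper_width: 0.196
gripper_force: 30.5
```

```bash
python3 -m jog '0 -20 -30 30 0;0 -35 -40 30 0;0 -40 -40 25 0;0 -40 -40 0 0;0 0 0 0 0';python3 -m jog '0 0 0 0 0;0 0 0 0 0'; python3 - <<'E'
from h import *
np.set_printoptions(precision=4,suppress=True)
c=cap("wrist","w11"); print(r.sense()["tcp_pos"])
for k in("red","blue"): print(k,[(b,at(c,b[0]+b[2]/2-.5,b[1]+b[3]/2-.5,.06)) for b,_ in blobs(c,k,50)])
E
```

```text
time_s: 38.42
tcp_pos: [0.4371, -0.202, 0.238]
ee_rot: [[-0.05, -0.999, 0.002], [-0.999, 0.05, -0.0], [-0.0, -0.002, -1.0]]
wrist_force: [0.6, 0.1, -0.4]
gripper_width: 0.199
gripper_force: 30.5
time_s: 38.67
tcp_pos: [0.4404, -0.1997, 0.2364]
ee_rot: [[-0.044, -0.999, 0.0], [-0.999, 0.044, -0.0], [0.0, -0.0, -1.0]]
wrist_force: [0.1, -0.2, -0.1]
gripper_width: 0.198
gripper_force: 30.5
[ 0.4404 -0.1996  0.2362]
red [([198, 0, 40, 22, 690], array([ 0.5349, -0.3719])), ([196, 0, 54, 37, 357], array([ 0.531 , -0.3654])), ([0, 68, 103, 97, 4560], array([ 0.7178, -0.2836])), ([367, 213, 26, 33, 384], array([ 0.382 , -0.1464]))]
blue [([323, 53, 49, 53, 628], array([ 0.4143, -0.3058])), ([299, 213, 55, 42, 1508], array([ 0.4422, -0.1436]))]
```

View pics/w11.png

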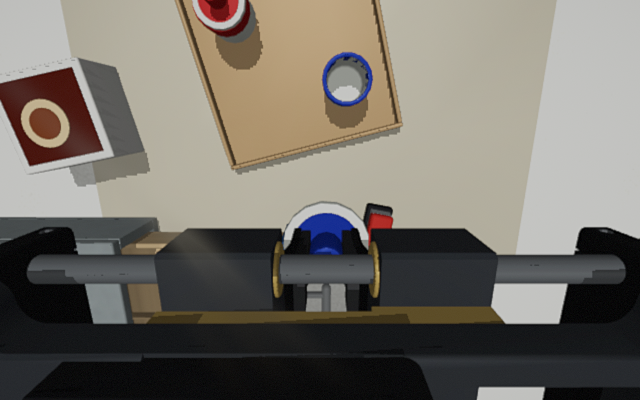

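The red lid sits on its pot at (220,20). The blue rim is at (347,79), giving (0.4145, -0.306).

```bash
python3 -m jog '0 -13 -53 0 0;0 -13 -53 -20 0;0 0 0 -40 0;0 0 0 -40 0;0 0 0 -30 0';python3 -m jog '0 0 0 0 0;0 0 0 0 0'
```

```text
time_s: 39.35
tcp_pos: [0.4137, -0.3057, 0.1041]
ee_rot: [[-0.045, -0.999, -0.002], [-0.999, 0.045, 0.001], [-0.001, 0.002, -1.0]]
wrist_force: [1.1, 0.1, -0.3]
gripper_width: 0.195
gripper_force: 30.5
time_s: 39.6
tcp_pos: [0.415, -0.3064, 0.1072]
ee_rot: [[-0.044, -0.999, 0.001], [-0.999, 0.044, -0.001], [0.001, -0.001, -1.0]]
wrist_force: [0.6, 0.2, 0.6]
gripper_width: 0.197
gripper_force: 30.5
```

```bash
python3 -m jog '0 -1 0 -10 0;0 0 0 -9 0;0 0 0 0 0'; python3 -m jog '0 1 0 -4 0;0 0 0 -3 0;0 0 0 0 0'; python3 -m jog '0 0 0 -2 0;0 0 0 -1 0;0 0 0 0 0'
```

```text
time_s: 39.98
tcp_pos: [0.4121, -0.306, 0.0866]
ee_rot: [[-0.046, -0.999, -0.001], [-0.999, 0.046, 0.001], [-0.001, 0.001, -1.0]]
wrist_force: [0.7, 0.2, -1.4]
gripper_width: 0.2
gripper_force: 30.5
time_s: 40.35
tcp_pos: [0.4135, -0.3062, 0.08]
ee_rot: [[-0.046, -0.999, -0.001], [-0.999, 0.046, 0.0], [-0.0, 0.001, -1.0]]
wrist_force: [-0.1, -0.4, 0.3]
gripper_width: 0.198
gripper_force: 30.5
time_s: 40.72
tcp_pos: [0.4136, -0.3063, 0.0772]
ee_rot: [[-0.045, -0.999, -0.0], [-0.999, 0.045, 0.0], [-0.0, 0.0, -1.0]]
wrist_force: [0.5, 0.3, -0.3]
gripper_width: 0.198
gripper_force: 30.5
```

```bash
python3 -m jog '0 0.5 0 -1.5 0;0 0 0 0 0;0.4 0 0 0 0;0.4 0 0 0 0;0.4 0 0 0 0'; python3 -m jog '0.5 0 0 15 0;0.5 0 0 30 0;0.7 20 25 50 0;1 20 30 40 0;1 10 20 0 0';python3 -m jog '1 0 0 0 0;1 0 0 0 0'; python3 - <<'E'
from h import *
np.set_printoptions(precision=4,suppress=True)
c=cap("wrist","w12"); print(r.sense()["tcp_pos"])
t=cap("top")
for k in("red","blue","yellow","green"): print(k,[(b[1],b[0][4],at(t,*b[1],.055)) for b in blobs(t,k)])
E
```

```text
time_s: 41.35
tcp_pos: [0.4141, -0.3062, 0.0755]
ee_rot: [[-0.046, -0.999, -0.0], [-0.999, 0.046, 0.0], [-0.0, 0.0, -1.0]]
wrist_force: [0.4, -1.2, -0.1]
gripper_width: 0.381
gripper_force: 0.0
time_s: 41.98
tcp_pos: [0.4672, -0.2309, 0.216]
ee_rot: [[-0.044, -0.999, 0.01], [-0.999, 0.044, -0.003], [0.002, -0.01, -1.0]]
wrist_force: [0.4, 0.7, -0.7]
gripper_width: 0.756
gripper_force: 0.0
time_s: 42.22
tcp_pos: [0.4637, -0.2314, 0.2109]
ee_rot: [[-0.045, -0.999, -0.0], [-0.999, 0.045, -0.0], [0.0, 0.0, -1.0]]
wrist_force: [-0.3, 0.9, 0.4]
gripper_width: 0.958
gripper_force: 0.0
[ 0.4636 -0.2317  0.2107]
red [([447.4, 162.9], 99, array([ 0.6991, -0.2972])), ([475.5, 214.1], 47, array([ 0.5417, -0.3813])), ([370.1, 260.8], 151, array([ 0.3965, -0.0587]))]
blue [([550.8, 73.6], 375, array([ 0.9892, -0.629 ])), ([451.4, 254.4], 25, array([ 0.4184, -0.3055]))]
yellow [([236.0, 157.4], 164, array([0.7071, 0.3546])), ([329.3, 197.5], 114, array([0.587 , 0.0665])), ([186.5, 202.5], 161, array([0.5662, 0.5005]))]
green [([118.5, 49.9], 84, array([1.0431, 0.7319])), ([272.7, 51.9], 95, array([1.045 , 0.2496])), ([385.1, 199.0], 37, array([ 0.5846, -0.1043]))]
```

View pics/w12.png

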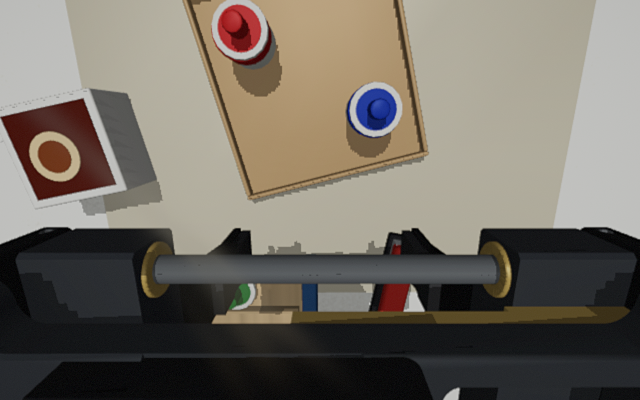

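Both lids sit flat and concentric on their pots, red at (240,32) and blue at (376,109). Next I shut the drawer.

```bash
python3 -m jog '0.33 0 50 0 0;0.33 -5 50 0 0;0.33 -5 50 0 0;0.33 -5 50 0 0;0.33 0 18 0 0';python3 -m jog '0.33 0 0 -30 0;0.33 0 0 -30 0;0.33 0 0 0 0;0.33 0 0 0 0'
```

```text
time_s: 42.95
tcp_pos: [0.4486, -0.012, 0.2107]
ee_rot: [[-0.044, -0.999, -0.0], [-0.999, 0.044, -0.0], [0.0, 0.0, -1.0]]
wrist_force: [-0.8, -0.2, -0.4]
gripper_width: 0.515
gripper_force: 0.0
time_s: 43.45
tcp_pos: [0.45, -0.0136, 0.1516]
ee_rot: [[-0.046, -0.999, 0.001], [-0.999, 0.046, -0.0], [0.0, -0.001, -1.0]]
wrist_force: [-0.3, -0.2, -0.3]
gripper_width: 0.331
gripper_force: 0.0
```

```bash
python3 -m jog '0.33 -1 0 -30 0;0.33 0 0 -30 0;0.33 0 0 -25 0;0.33 0 0 -15 0;0.33 0 0 -3 0';python3 -m jog '0.33 0 0 0 0;0 0 0 0 0;0 0 0 0 0;0 0 0 0 0'
```

```text
time_s: 44.08
tcp_pos: [0.4488, -0.0134, 0.048]
ee_rot: [[-0.046, -0.999, 0.001], [-0.999, 0.046, -0.0], [0.0, -0.001, -1.0]]
wrist_force: [0.2, 0.3, 0.8]
gripper_width: 0.332
gripper_force: 0.0
time_s: 44.58
tcp_pos: [0.4485, -0.0132, 0.0482]
ee_rot: [[-0.045, -0.999, 0.001], [-0.999, 0.045, 0.0], [-0.0, -0.001, -1.0]]
wrist_force: [-0.7, -0.2, 1.5]
gripper_width: 0.113
gripper_force: 30.0
```

```bash
python3 -m jog '0 4 0 0 0;0 8 -0.5 0 0;0 10 -0.5 0 0;0 10 -0.5 0 0;0 10 -0.5 0 0'; python3 -m jog '0 10 -0.5 0 0;0 10 -0.5 0 0;0 10 -0.5 0 0;0 10 -0.5 0 0;0 10 -0.5 0 0';python3 -m jog '0 10 -0.5 0 0;0 10 -0.5 0 0;0 10 -0.5 0 0;0 10 -0.5 0 0;0 10 -0.5 0 0';python3 -m jog '0 8 -0.4 0 0;0 6 -0.3 0 0;0 4 -0.2 0 0;0 3 -0.1 0 0;0 0 0 0 0'
```

```text
time_s: 45.2
tcp_pos: [0.4909, -0.0151, 0.0482]
ee_rot: [[-0.045, -0.999, 0.0], [-0.999, 0.045, 0.0], [-0.0, -0.0, -1.0]]
wrist_force: [-2.3, 2.2, 5.4]
gripper_width: 0.115
gripper_force: 30.0
time_s: 45.82
tcp_pos: [0.541, -0.0174, 0.0482]
ee_rot: [[-0.045, -0.999, 0.001], [-0.999, 0.045, 0.0], [-0.0, -0.001, -1.0]]
wrist_force: [-2.9, 2.8, 4.8]
gripper_width: 0.116
gripper_force: 30.0
time_s: 46.45
tcp_pos: [0.5911, -0.0197, 0.0483]
ee_rot: [[-0.045, -0.999, 0.001], [-0.999, 0.045, 0.001], [-0.001, -0.001, -1.0]]
wrist_force: [-1.9, 2.4, 4.8]
gripper_width: 0.112
gripper_force: 30.0
time_s: 47.08
tcp_pos: [0.6125, -0.0207, 0.0483]
ee_rot: [[-0.045, -0.999, 0.003], [-0.999, 0.045, 0.001], [-0.001, -0.003, -1.0]]
wrist_force: [0.4, 3.2, 4.9]
gripper_width: 0.116
gripper_force: 30.0
```

```bash
python3 -m jog '0 3 -0.1 0 0;0 3 -0.1 0 0;0 2 -0.1 0 0;0 0 0 0 0'; python3 -m jog '0 2 0 0 0;0 2 0 0 0;0 0 0 0 0'
```

```text
time_s: 47.58
tcp_pos: [0.6199, -0.0211, 0.0483]
ee_rot: [[-0.045, -0.999, 0.002], [-0.999, 0.045, 0.001], [-0.001, -0.002, -1.0]]
wrist_force: [-0.1, 3.9, 5.8]
gripper_width: 0.115
gripper_force: 30.0
time_s: 47.95
tcp_pos: [0.6203, -0.0211, 0.0482]
ee_rot: [[-0.046, -0.999, -0.006], [-0.999, 0.046, 0.0], [0.0, 0.006, -1.0]]
wrist_force: [-7.8, 6.0, 11.4]
gripper_width: 0.112
gripper_force: 30.0
```

```bash
python3 -m jog '0 2 0 0 0;0 0 0 0 0;0 -4 0 0 0;0 0 0 0 0'; python3 -m jog '0.33 0 0 0 0;0.33 0 0 0 0;0.33 0 0 0 0;0.33 0 0 20 0;0.33 0 0 40 0'; python3 -m jog '0.5 -30 0 60 0;0.5 -50 0 60 0;1 -50 0 40 0;1 -50 0 0 0;1 0 0 0 0';python3 -m jog '1 0 0 0 0;1 0 0 0 0'; python3 - <<'E'
from h import *
c=cap("top")
cv2.imwrite("pics/z3.png",cv2.resize(c["pixels"][80:320,140:520,::-1],None,fx=2.1,fy=2.1,interpolation=cv2.INTER_CUBIC))
E
```

```text
time_s: 48.45
tcp_pos: [0.6203, -0.0211, 0.0482]
ee_rot: [[-0.045, -0.999, -0.001], [-0.999, 0.045, 0.0], [-0.0, 0.001, -1.0]]
wrist_force: [-3.7, 4.8, 7.0]
gripper_width: 0.114
gripper_force: 30.0
time_s: 49.08
tcp_pos: [0.6196, -0.0221, 0.106]
ee_rot: [[-0.046, -0.999, -0.006], [-0.999, 0.046, -0.001], [0.001, 0.006, -1.0]]
wrist_force: [0.1, -0.5, 0.2]
gripper_width: 0.329
gripper_force: 0.0
time_s: 49.7
tcp_pos: [0.4512, -0.0221, 0.2513]
ee_rot: [[-0.045, -0.999, 0.001], [-0.999, 0.045, 0.001], [-0.001, -0.0, -1.0]]
wrist_force: [0.3, -0.3, -0.6]
gripper_width: 0.754
gripper_force: 0.0
time_s: 49.95
tcp_pos: [0.4553, -0.0215, 0.2502]
ee_rot: [[-0.046, -0.999, -0.001], [-0.999, 0.046, -0.0], [0.0, 0.001, -1.0]]
wrist_force: [-0.5, 0.8, 0.1]
gripper_width: 0.957
gripper_force: 0.0
```

View pics/z3.png

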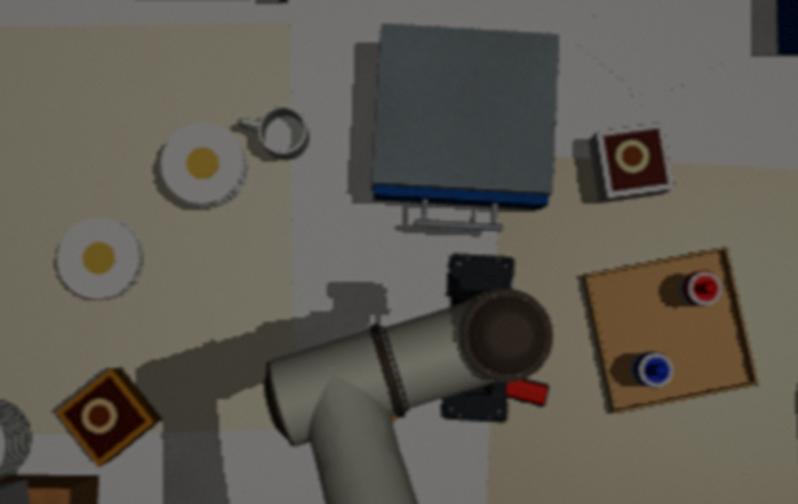

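The drawer is shut (front at about (460,195)), both lidded pots stand in the tray at (704,288) and (655,370), and the bystanders are in place. I'm handing it in.

```bash
python3 -c "
from station import r
print(r.finish_job())"
```

```text
the job is handed in; nothing more can be done
None
```

The job is handed in: only the red and blue pots were on the table, and both now stand upright in the tray with their matching lids seated. The yellow and green lids are still in the drawer, which was pulled out to its stop and then pushed fully shut. The saucers, gift boxes and cup look unmoved in the last picture, but the arm hid the tape and most of the stapler there. The robot's clock read about 50 s, and no verdict came back.

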